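# Take the desk pile apart and put each thing in its tray

### The job

Take apart the small pile on the desk from the top down, one thing at a time and without dragging along what lies beneath: put the pencil sharpener on the round coaster, the eraser in the short tray, the slim hub in the long narrow tray and the drive in the long wide tray. Each thing must lie flat in the middle of its place, the eraser, hub and drive pointing lengthwise along their trays (either way round). Do not shift the computer mouse or the earbud case.

Things in the scene. Friction and masses are not known exactly. Their poses are not given: they have to be found in the camera images.
- sharpener: Metal pencil sharpener, a small block 15 x 25 mm and 12 mm high (14 mm with its blade screw), topmost of the pile, on the eraser, its underside about 37 mm above that of the drive. It can be gripped across its 15 mm width. Origin at the centre of its underside; x is its width, y its length, z up.
- eraser: Eraser in a card sleeve, a block 19 x 46 x 12 mm, second from the top: it starts on the hub, its underside 25 mm above that of the drive. Grip across the 19 mm width. Origin at the centre of its underside; x is its width, y its length, z up.
- hub: Slim dark hub with four ports, a block 34 x 92 x 14 mm, third from the top: it starts on the drive, its underside 11 mm above that of the drive. Grip across the 34 mm width. Origin at the centre of its underside; x is its width, y its length, z up.
- drive: Flat dark portable drive, 52 x 98 x 11 mm, bottom of the pile, flat on the desk mat (z = 0) or on the bare desk beside it (3 mm lower); all things of the pile lie lengthwise along it within about 0.3 rad and roughly centred. Grip across the 52 mm width. Origin at the centre of its underside; x is its width, y its length, z up.
- coaster: Place of the sharpener: a round wooden coaster, 60 mm in diameter, flat, no rim, its upper face at z = 5 mm, with a round cork inlay; the only round place. Fixed. Origin on its axis, 5 mm below the upper face; z up.
- eraser_tray: Place of the eraser: the short tray, 40 mm wide and 78 mm long. Fixed, wood with cork inlay. Its floor's upper face is at z = 5 mm; a 7 mm thick lip at each short end rises 5 mm above the floor; the long sides have no lip. Origin at the tray's centre, 5 mm below the floor's upper face; x is its width, y its length (towards the back of the desk within 0.45 rad), z up.
- hub_tray: Place of the hub: the long narrow tray, 50 mm wide and 122 mm long. Fixed, wood with cork inlay. Its floor's upper face is at z = 5 mm; a 7 mm thick lip at each short end rises 5 mm above the floor; the long sides have no lip. Origin at the tray's centre, 5 mm below the floor's upper face; x is its width, y its length (towards the back of the desk within 0.45 rad), z up.
- drive_tray: Place of the drive: the long wide tray, 74 mm wide and 128 mm long. Fixed, wood with cork inlay. Its floor's upper face is at z = 5 mm; a 7 mm thick lip at each short end rises 5 mm above the floor; the long sides have no lip. Origin at the tray's centre, 5 mm below the floor's upper face; x is its width, y its length (towards the back of the desk within 0.45 rad), z up.
- mouse: Black computer mouse, 120 mm long (x) x 66 x 39 mm high, a bystander standing loose among the things; not to be shifted. Origin at the centre of its underside.
- earbud_case: Small pale rounded earbud case, 47 x 60 (y) x 24 mm high, a bystander standing loose among the things; not to be shifted. Origin at the centre of its underside.

How it is judged:
On the way, in this order (a step that is already met when the one before it is completed fails the run):
1. sharpener set on the round coaster (horizontal distance between sharpener and coaster below 0.012 m and z of sharpener in the frame of coaster between 0.003 and 0.008 m and angle between sharpener's own z axis and vertical below 0.1 rad and linear speed of sharpener below 0.02 m/s), for 0.2 s.
2. eraser set in the short tray (horizontal distance between eraser and eraser_tray below 0.012 m and z of eraser in the frame of eraser_tray between 0.003 and 0.008 m and angle between eraser's own z axis and vertical below 0.1 rad and linear speed of eraser below 0.02 m/s and angle between the y axis of eraser and the y axis of eraser_tray, either way round below 0.21 rad), for 0.2 s.
3. hub set in the long narrow tray (horizontal distance between hub and hub_tray below 0.012 m and z of hub in the frame of hub_tray between 0.003 and 0.008 m and angle between hub's own z axis and vertical below 0.1 rad and linear speed of hub below 0.02 m/s and angle between the y axis of hub and the y axis of hub_tray, either way round below 0.21 rad), for 0.2 s.
4. drive set in the long wide tray (horizontal distance between drive and drive_tray below 0.012 m and z of drive in the frame of drive_tray between 0.003 and 0.008 m and angle between drive's own z axis and vertical below 0.1 rad and linear speed of drive below 0.02 m/s and angle between the y axis of drive and the y axis of drive_tray, either way round below 0.21 rad), for 0.2 s.
At the end, for the whole second after the job is handed in: Each thing at rest, flat within 0.1 rad, on its own coaster or tray, centre within 12 mm of the place's centre; eraser, hub and drive along their trays within 0.21 rad, either way round; mouse and earbud case within 20 mm of where they stood (all of step 1 and all of step 2 and all of step 3 and all of step 4 and distance of each of mouse, earbud_case from where it was at the start of the episode below 0.02 m); the robot touches nothing.
It fails at once if the eraser is shifted more than 30 mm before the sharpener that lay on it has been put in its place (distance of eraser from where it was at the start of the episode above 0.03 m and horizontal distance between sharpener and coaster above 0.03 m).
It fails at once if the hub is shifted more than 30 mm before the eraser that lay on it has been put in its place (distance of hub from where it was at the start of the episode above 0.03 m and horizontal distance between eraser and eraser_tray above 0.03 m).
It fails at once if the drive is shifted more than 30 mm before the hub that lay on it has been put in its place (distance of drive from where it was at the start of the episode above 0.03 m and horizontal distance between hub and hub_tray above 0.03 m).
It fails at once if the mouse is shifted more than 20 mm (distance of mouse from where it was at the start of the episode above 0.02 m).
It fails at once if the earbud case is shifted more than 20 mm (distance of earbud_case from where it was at the start of the episode above 0.02 m).
It also fails if it takes over 106 s, if anything falls off the work surface, if the arm or the gripper's body presses on something with over 40 N, if the wrist force passes 120 N, or if a joint passes its speed limit or range.

### The arm

A 6-joint arm with a two-finger parallel gripper is mounted at the origin on a cart in front of the work surface, level with it; the furniture and walls round the work are solid. World frame = base frame: x ahead of the robot, y to its left, z up, the work surface at z = 0. Lengths are in m, angles in rad, forces in N, time in s.
With the tool pointing down it reaches from about 0.25 to 0.725 m from the base axis. Payload 4 kg.
Tool frame: the origin (TCP) lies midway between the tips of the shut fingers; the grasp point (between the pads) lies bot.tcp_to_grasp behind it (bot.tcp_to_grasp is the distance from the TCP to the grasp point, in m); z points along the fingers, y is the line along which they close (so a half turn about z gives the same grasp; the last joint's range is limited). The gripper opens to 85 mm and grips with 20 to 120 N. Pads are 22 mm wide; open, the fingers measure 114 mm over their backs; the gripper's body (76 mm by 85 mm) begins 54 mm behind the grasp point. The pads swing forward as they close: fully open they stand 13 mm farther back than shut.
Start: joints at [-1.336, 0.241, 0.005, 1.335, 0, 1.571], TCP at [0.116, -0.486, 0.21] pointing down, gripper open.
Joint ranges: [-2.72, 2.72], [-1.05, 1.87], [-1.09, 1.28], [-1.99, 2.15], [-1.42, 1.44], [-3.14, 3.14]. Speed limits (rad/s): [2.79, 2.79, 3.14, 3.14, 3.14, 3.14].

### API

Orientations are given as a unit quaternion [x, y, z, w].
In Python, from workcell import readout, camera, bot gives the robot as it stands. The module is installed in compiled form; this text tells all that it offers.
- The arm moves only by the tool jog_arm, never from a script. Its argument "motion" is a list of rows, each an object of numbers: "x", "y", "z": the shift along the tool's x, y, z in mm; "spin": the turn about the tool's z in degrees; "fingers": the closure, from -1 (fully open) to 1 (shut). A call has 1 to 8 rows; each row is the pose to reach, as a shift and turn from the pose commanded when the call began, along the tool's axes at that moment; what a row does not reach only later rows make up. A row lasts 1/8 s, in which the tool goes at most 62.5 mm and 10.7 degrees, less where a joint would pass 70% of its speed; a pose out of reach is approached as far as the arm can. A call with a gripper value outside its range is refused whole. The fingers move at their own pace and stop on an object; the grip force is fixed at half the most. Time passes only in rows, so rows that repeat a pose let the fingers close. It gives the time, the measured TCP pose, the force, the opening and the grip force at its end, in the units of the state.
- readout.get_obs(): the state, without advancing time (a new reading comes with each control period).
- camera(name): name is "scene" or "side" or "wrist"; returns a dict with "pixels" (420x560x3 uint8, red, green, blue), "K" (3x3 intrinsics, pixels), "dist" ([k1, k2, p1, p2, k3] as OpenCV has them; the pictures are not rectified), "rvec" (rotation vector, rad) and "tvec" (3), from world to camera coordinates, as OpenCV has them. Camera axes: x right, y down, z forward; pixel columns grow to the right and rows downward; lengths in m; the calibration is good to about 2 mm. A picture is of the moment at which its call begins. There is no depth.
- bot.job_done(): hands the job in; it is judged then, once.
The state is a dict: "clock": time; "joint_pos": joint angles; "joint_vel": joint speeds; "tau": joint torques, N m; "eef_pos": TCP position; "tool_rot": TCP orientation; "ft_force": force on the tool from outside, world axes, zero at the start; "ft_torque": the same for the moment, N m; "grip_width": finger opening in m; "grasp_force": force on a finger pad.
Only numpy, scipy, OpenCV 4.12 (cv2) and the standard library are available. Lean on these libraries where they do the work, as an engineer would, in place of code of your own. Each camera call takes 0.05 s, during which the arm holds its last target. There are 200 camera calls.

## Working session

There is one attempt and no reset: what is moved stays moved. The work goes in short steps, Python scripts to look and compute and a tool call to move; the robot and the scene stay as the last step left them, time stands still between calls to the robot, and variables do not carry over. Pictures are saved under pics/ and viewed, at most 14 in all, crops included, and the job is handed in when it is done.

Besides the shell and the picture viewer there is one more tool, called in YAML: its name, and indented under it one key for each argument. jog_arm: Moves the arm, as the interface text tells. Its arguments: {"type":"object","properties":{"motion":{"type":"array"}},"required":["motion"]}

```bash
mkdir -p pics; cat > h.py <<'E'
import numpy as np, cv2
from workcell import readout, camera, bot
def save(n,f):
    c=camera(n); cv2.imwrite('pics/'+f,c['pixels'][:,:,::-1]); np.savez('pics/'+f[:-4]+'.npz',**{k:np.array(v) for k,v in c.items()}); return c
def load(f): return dict(np.load('pics/'+f+'.npz'))
def ray(c,uv):
    R=cv2.Rodrigues(np.array(c['rvec'],float))[0]; t=np.array(c['tvec'],float).ravel()
    p=cv2.undistortPoints(np.array(uv,float).reshape(-1,1,2),np.array(c['K'],float),np.array(c['dist'],float)).reshape(-1,2)
    d=np.c_[p,np.ones(len(p))]@R; return -R.T@t,d
def onz(c,uv,z):
    o,d=ray(c,uv); return o+d*((z-o[2])/d[:,2])[:,None]
def tri(c1,u1,c2,u2):
    o1,d1=ray(c1,u1); o2,d2=ray(c2,u2); out=[]
    for a,b in zip(d1,d2):
        s=np.linalg.lstsq(np.c_[a,-b],o2-o1,rcond=None)[0]; p,q=o1+s[0]*a,o2+s[1]*b
        out.append(np.r_[(p+q)/2,np.linalg.norm(p-q)])
    return np.array(out)
def proj(c,P): return cv2.projectPoints(np.array(P,float).reshape(-1,3),np.array(c['rvec'],float),np.array(c['tvec'],float),np.array(c['K'],float),np.array(c['dist'],float))[0].reshape(-1,2)
E
python3 - <<'E'
from h import *
for n in ['scene','side','wrist']:
    c=save(n,n+'0.png'); print(n,ray(c,[[280,210]]))
o=readout.get_obs(); print(o, bot.tcp_to_grasp)
a=[cv2.imread(f'pics/{n}0.png') for n in ['scene','side']]
E
```

```text
scene (array([ 0.56693815, -0.80679953,  0.65932156]), array([[-0.02385622,  0.8342956 , -0.55088923]]))
side (array([-0.09327041,  0.11334398,  1.30874719]), array([[ 0.46557871, -0.00292329, -0.88509988]]))
wrist (array([ 0.19504119, -0.46738858,  0.37357075]), array([[-0.29887247, -0.06621786, -0.95204116]]))
{'clock': 0.15, 'joint_pos': array([-1.33601672e+00,  2.41223649e-01,  4.02375576e-03,  1.33519042e+00,
        5.35502084e-06,  1.57083866e+00]), 'joint_vel': array([-3.47197102e-05, -1.33956123e-03,  3.37736179e-03,  3.74463505e-04,
        2.45812845e-05, -8.52073472e-04]), 'tau': array([-4.60574229e-04, -3.72633827e+01,  2.52639037e+01,  1.23707260e-02,
        4.60700755e-05, -3.50229328e-06]), 'eef_pos': array([ 0.11619659, -0.48578312,  0.20972182]), 'tool_rot': array([ 9.93119889e-01,  1.17099318e-01, -9.07017602e-05, -7.91819226e-04]), 'ft_force': array([-0.09959692,  0.02261815, -0.39471655]), 'ft_torque': array([0.02770075, 0.01448446, 0.00180987]), 'grasp_force': 0.0, 'grip_width': 0.08521038036022162} 0.0187
```

View pics/scene0.png

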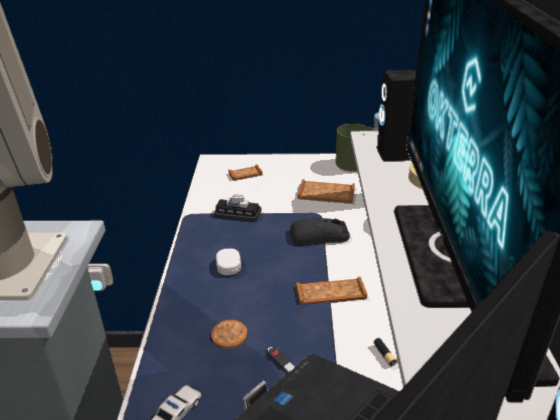

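View pics/side0.png

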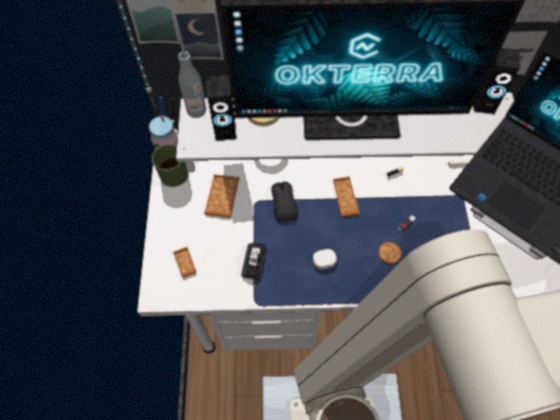

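Scene view: pile at (238,210), coaster (229,334), short tray (245,172), narrow long tray (331,291), wide tray (326,191), mouse (320,232), earbud case (229,262). In the side view the same things are at (254,262), (390,252), (185,262), (346,196), (222,196), (284,200) and (325,259).

```bash
cat > m.py <<'E'
from h import *
s,d=load('scene0'),load('side0')
seeds={'coaster':[(229,334),(390,252)],'er':[(245,172),(185,262)],'hub':[(331,291),(346,196)],'drv':[(326,191),(222,196)]}
def mask(c):
    h=cv2.cvtColor(c['pixels'],cv2.COLOR_RGB2HSV); m=((h[...,0]>3)&(h[...,0]<25)&(h[...,1]>100)&(h[...,2]>50)).astype(np.uint8)
    return cv2.morphologyEx(m,cv2.MORPH_CLOSE,np.ones((3,3)))
for k,(a,b) in seeds.items():
    cs=[]
    for c,p in ((s,a),(d,b)):
        n,l,st,ce=cv2.connectedComponentsWithStats(mask(c)); i=l[p[1],p[0]]
        cnt=max(cv2.findContours((l==i).astype(np.uint8),0,1)[0],key=cv2.contourArea).reshape(-1,2)
        P=onz(c,cnt,0.005)[:,:2]; r=cv2.minAreaRect((P*1000).astype(np.float32)); bx=cv2.boxPoints(r)
        e=[bx[1]-bx[0],bx[2]-bx[1]]; e=max(e,key=np.linalg.norm); cs.append(ce[i])
        print(k,np.round(r[0]),np.round(r[1]),'ang',np.round(np.degrees(np.arctan2(e[1],e[0]))%180,1),st[i,4])
    print('  tri',np.round(tri(s,[cs[0]],d,[cs[1]])*1000,1))
print('pile tri',np.round(tri(s,[(238,203)],d,[(255,255)])*1000), 'mouse,case on z=.02',onz(d,[(284,200),(325,259)],.02))
a=[cv2.resize(s['pixels'][180:240,195:285],None,fx=6,fy=6,interpolation=2),cv2.resize(d['pixels'][230:290,215:295],None,fx=6,fy=6,interpolation=2)]
im=np.zeros((720,540,3),np.uint8); im[:360,:540]=a[0]; im[360:,:480]=a[1]; im=cv2.resize(im,(450,600)); cv2.imwrite('pics/c0.png',im[:,:,::-1])
E
python3 m.py
```

```text
coaster [ 461. -183.] [60. 59.] ang 89.9 808
coaster [ 458. -179.] [56. 61.] ang 173.9 377
  tri [[ 4.599e+02 -1.797e+02  5.000e-01  4.000e-01]]
er [449. 356.] [79. 50.] ang 20.9 289
er [446. 364.] [77. 35.] ang 21.8 369
  tri [[ 4.479e+02  3.646e+02 -8.000e-01  2.000e-01]]
hub [635. -79.] [123.  58.] ang 7.0 1379
hub [632. -75.] [122.  50.] ang 8.6 654
  tri [[633.8 -75.9  -0.8   3.2]]
drv [645. 267.] [ 87. 127.] ang 170.0 965
drv [644. 272.] [ 71. 127.] ang 170.4 989
  tri [[ 6.454e+02  2.727e+02 -1.500e+00  3.000e-01]]
pile tri [[448. 176.  30.   2.]] mouse,case on z=.02 [[ 0.61551549  0.09741049  0.02      ]
 [ 0.43749149 -0.00512778  0.02      ]]
```

View pics/c0.png

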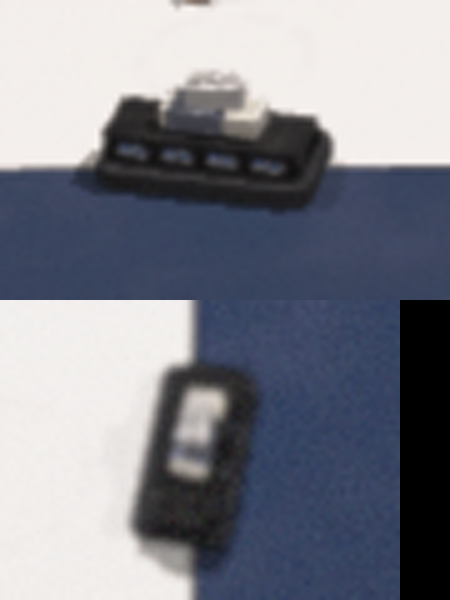

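```bash
cat > plan.py <<'E'
import sys
from h import *
from scipy.spatial.transform import Rotation as Ro
# args: x y z (mm) yaw(deg of tool x, mod 180 unless 5th arg 'abs')
def plan(x,y,z,yaw,ab=False):
    o=readout.get_obs(); R=Ro.from_quat(o['tool_rot']).as_matrix(); 
    s=R.T@(np.array([x,y,z])-o['eef_pos']*1000); cur=np.degrees(np.arctan2(R[1,0],R[0,0]))
    m=360 if ab else 180; dy=(yaw-cur+m/2)%m-m/2
    print('shift',np.round(s,1),'spin',round(-dy,1),'yaw now',round(cur,1),'t',round(o['clock'],2),'w',round(o['grip_width']*1e3,1),'q6',round(o['joint_pos'][5],2))
if __name__=='__main__': plan(*map(float,sys.argv[1:5]),ab=len(sys.argv)>5)
E
python3 plan.py 448 176 210 170 abs
python3 -c "
from h import *
d,s=load('side0'),load('scene0')
print(onz(d,[(180,155),(270,155),(350,155)],.1)); print(onz(s,[(360,165),(372,225)],.1)); print(onz(d,[(500,175),(470,195)],.0))"
```

```text
shift [ 476.6 -566.5    0.6] spin -156.6 yaw now 13.4 t 0.15 w 85.2 q6 1.57
[[ 0.71717784  0.37601489  0.1       ]
 [ 0.71139717  0.13290339  0.1       ]
 [ 0.70609746 -0.08365716  0.1       ]]
[[ 0.71293448  0.21590606  0.1       ]
 [ 0.71040597 -0.01027498  0.1       ]]
[[ 0.69290894 -0.52434022  0.        ]
 [ 0.62955061 -0.42634768  0.        ]]
```

jog_arm:
  motion:
    - {"x": 240, "y": -285, "z": 0, "spin": -80}
    - {"x": 240, "y": -285, "z": 0, "spin": -80}
    - {"x": 240, "y": -285, "z": 0, "spin": -80}
    - {"x": 240, "y": -285, "z": 0, "spin": -80}
    - {"x": 240, "y": -285, "z": 0, "spin": -80}
    - {"x": 240, "y": -285, "z": 0, "spin": -80}
    - {"x": 240, "y": -285, "z": 0, "spin": -80}
    - {"x": 240, "y": -285, "z": 0, "spin": -80}

```text
validation failed for argument at $.mo...
```

```bash
python3 plan.py 448 176 210 170 abs
```

```text
shift [ 476.6 -566.5    0.6] spin -156.6 yaw now 13.4 t 0.15 w 85.2 q6 1.57
```

jog_arm:
  motion:
    - {"x": 240, "y": -285, "z": 0, "spin": -80, "fingers": -1}
    - {"x": 240, "y": -285, "z": 0, "spin": -80, "fingers": -1}
    - {"x": 240, "y": -285, "z": 0, "spin": -80, "fingers": -1}
    - {"x": 240, "y": -285, "z": 0, "spin": -80, "fingers": -1}
    - {"x": 240, "y": -285, "z": 0, "spin": -80, "fingers": -1}
    - {"x": 240, "y": -285, "z": 0, "spin": -80, "fingers": -1}
    - {"x": 240, "y": -285, "z": 0, "spin": -80, "fingers": -1}
    - {"x": 240, "y": -285, "z": 0, "spin": -80, "fingers": -1}

```text
clock: 1.15
eef_pos: [0.2838, -0.1518, 0.2103]
tool_rot: [0.683, 0.731, -0.0, -0.0]
ft_force: [-0.4, -0.5, 0.2]
grip_width: 0.0855
grasp_force: 0.0
```

```bash
python3 plan.py 448 176 210 170 abs
```

```text
shift [3.159e+02 1.861e+02 3.000e-01] spin -76.1 yaw now 93.9 t 1.15 w 85.5 q6 1.01
```

jog_arm:
  motion:
    - {"x": 316, "y": 186, "z": 0, "spin": -76, "fingers": -1}
    - {"x": 316, "y": 186, "z": 0, "spin": -76, "fingers": -1}
    - {"x": 316, "y": 186, "z": 0, "spin": -76, "fingers": -1}
    - {"x": 316, "y": 186, "z": 0, "spin": -76, "fingers": -1}
    - {"x": 316, "y": 186, "z": 0, "spin": -76, "fingers": -1}
    - {"x": 316, "y": 186, "z": 0, "spin": -76, "fingers": -1}
    - {"x": 316, "y": 186, "z": 0, "spin": -76, "fingers": -1}
    - {"x": 316, "y": 186, "z": 0, "spin": -76, "fingers": -1}

```text
clock: 2.15
eef_pos: [0.4497, 0.1738, 0.2097]
tool_rot: [0.092, 0.996, -0.0, -0.001]
ft_force: [-0.2, -0.3, -0.3]
grip_width: 0.0855
grasp_force: 0.0
```

```bash
python3 plan.py 448 176 210 170 abs; python3 -c "
from h import *
save('wrist','w1.png')"
```

```text
shift [ 2.   1.8 -0.3] spin -0.6 yaw now 169.4 t 2.15 w 85.5 q6 0.55
```

View pics/w1.png

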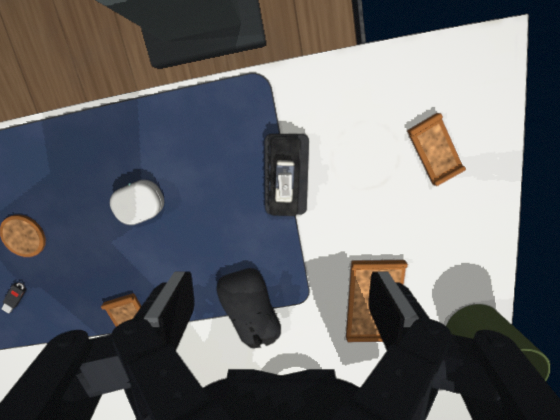

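Wrist view: the pile stands at (286,175) with the sharpener at (286,185), clear of the fingers, with the coaster at (22,236), short tray (436,150), drive tray (377,300) and mouse (249,305) round it. I'll go nearer for a second height and pose measurement.

jog_arm:
  motion:
    - {"x": 2, "y": 2, "z": 90, "spin": 0, "fingers": -1}
    - {"x": 2, "y": 2, "z": 90, "spin": 0, "fingers": -1}
    - {"x": 2, "y": 2, "z": 90, "spin": 0, "fingers": -1}
    - {"x": 2, "y": 2, "z": 90, "spin": 0, "fingers": -1}

```text
clock: 2.7
eef_pos: [0.4494, 0.1756, 0.1219]
tool_rot: [0.093, 0.996, 0.001, 0.001]
ft_force: [0.2, 1.2, 0.5]
grip_width: 0.0855
grasp_force: 0.0
```

```bash
python3 -c "
from h import *
c=save('wrist','w2.png'); p=proj(c,[[.448,.176,.03]])[0]; print(p)
print(proj(load('w1'),[[.448,.176,.03]]))
u,v=p.astype(int); y0=max(0,v-100);x0=u-130
im=c['pixels'][y0:y0+200,x0:x0+260]; print(x0,y0)
a=load('w1')['pixels'][115:235,220:350]
cv2.imwrite('pics/c1.png',cv2.resize(im,None,fx=3,fy=3,interpolation=2)[:,:,::-1])
"
```

```text
[281.10865258 206.47858655]
[[282.71673911 183.56571695]]
151 106
```

View pics/c1.png

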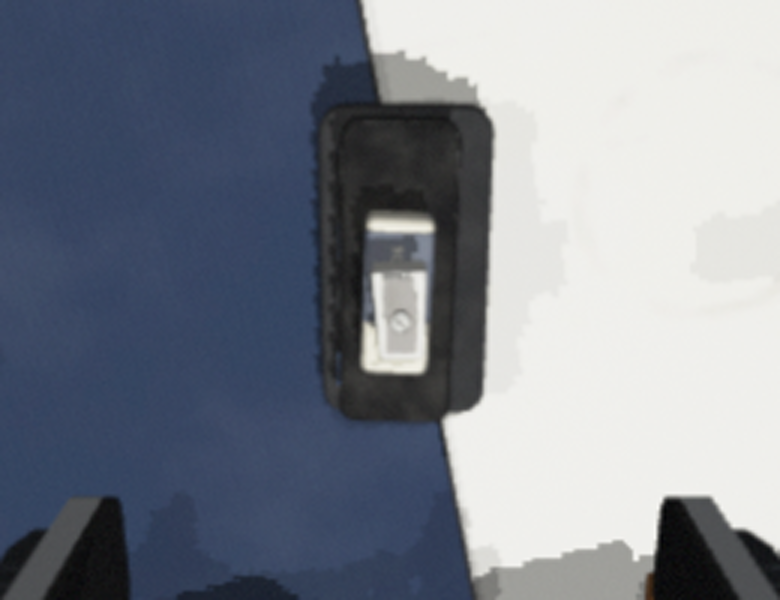

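Crop of the wrist view (3x, origin 151,106): sharpener's outline runs from (374,270) to (423,360), centre (400,314); eraser corners (367,212), (436,215), (427,375), (361,372); hub and drive are below, nearly parallel.

```bash
cat > m2.py <<'E'
from h import *
c,s=load('w2'),load('scene0')
f=lambda P:np.array(P,float)/3+[151,106]
def desc(n,P,z):
    Q=onz(c,f(P),z)*1000; m=Q.mean(0); L=(Q[2]+Q[3]-Q[0]-Q[1])/2; W=(Q[1]+Q[2]-Q[0]-Q[3])/2
    print(n,np.round(m,1),'L',round(np.linalg.norm(L),1),'W',round(np.linalg.norm(W),1),'ang',np.round(np.degrees(np.arctan2(L[1],L[0])),1))
desc('sharp',[(374,270),(427,270),(421,359),(379,359)],.049)
desc('eraser',[(367,212),(436,215),(427,375),(361,372)],.037)
desc('hub',[(340,116),(464,118),(447,419),(340,418)],.025)
desc('drive',[(322,104),(492,106),(482,412),(322,402)],.011)
print(np.round(tri(c,f([(400,314)]),s,[(238,197)])*1000,1))
E
python3 m2.py
```

```text
sharp [446.5 179.   49. ] L 25.3 W 12.8 ang -10.8
eraser [444.6 178.7  37. ] L 47.1 W 19.0 ang -13.1
hub [442.2 179.3  25. ] L 91.5 W 33.7 ang -12.1
drive [442.8 181.5  11. ] L 95.8 W 50.7 ang -11.3
[[4.480e+02 1.787e+02 4.300e+01 1.000e-01]]
```

```bash
python3 plan.py 446.5 179 39.5 169
```

```text
shift [ 4.2  2.3 82.8] spin 0.4 yaw now 169.4 t 2.75 w 85.4 q6 0.56
```

jog_arm:
  motion:
    - {"x": 4, "y": 2, "z": 40, "spin": 0, "fingers": -1}
    - {"x": 4, "y": 2, "z": 70, "spin": 0, "fingers": -0.3}
    - {"x": 4, "y": 2, "z": 80, "spin": 0, "fingers": 0.2}
    - {"x": 4, "y": 2, "z": 80, "spin": 0, "fingers": 0.4}
    - {"x": 4, "y": 2, "z": 80, "spin": 0, "fingers": 0.4}
    - {"x": 4, "y": 2, "z": 80, "spin": 0, "fingers": 0.4}

```text
clock: 3.5
eef_pos: [0.446, 0.1788, 0.0417]
tool_rot: [0.092, 0.996, 0.001, 0.001]
ft_force: [-0.3, 0.1, -0.5]
grip_width: 0.0258
grasp_force: 0.0
```

```bash
python3 plan.py 446.5 179 39.5 169;python3 -c "
from h import *
c=save('wrist','w3.png'); cv2.imwrite('pics/c2.png',cv2.resize(c['pixels'][130:330,180:400],None,fx=3,fy=3,interpolation=2)[:,:,::-1])"
```

```text
shift [-0.4  0.3  2.2] spin 0.4 yaw now 169.4 t 3.5 w 25.8 q6 0.57
```

View pics/c2.png

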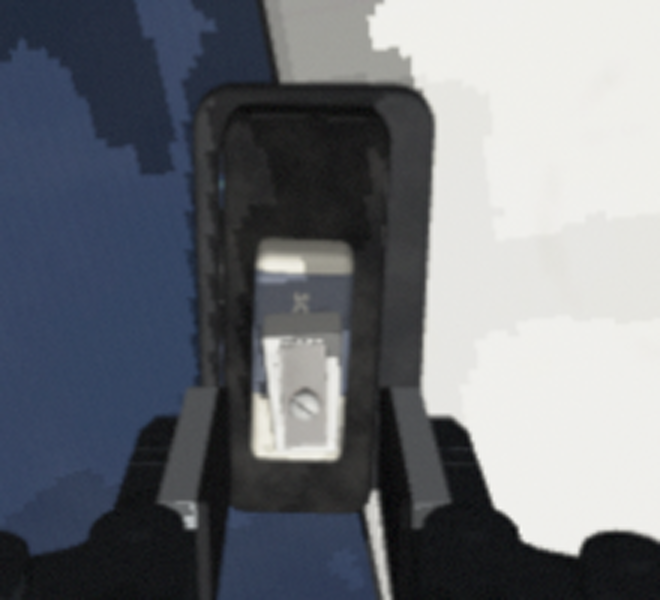

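```bash
python3 -c "
from h import *
c=load('w3');g=lambda P:np.round((proj(c,P)-[180,130])*3)
t=np.array([.446,.1788]);a=np.radians(169.4);x=np.array([np.cos(a),np.sin(a)])
print(g([[*t,.042],[*t,.049],[*(t+.011*x),.042],[*(t-.011*x),.042]]))
f=lambda P:np.array(P,float)/3+[180,130]
for n,P,z in [('sh',[(264,337),(338,337),(336,455),(270,455)],.049),('er',[(256,240),(354,242),(340,462),(248,460)],.037)]:
  Q=onz(c,f(P),z)*1000;L=(Q[2]+Q[3]-Q[0]-Q[1])/2;W=(Q[1]+Q[2]-Q[0]-Q[3])/2
  print(n,Q.mean(0),np.linalg.norm(L),np.linalg.norm(W),np.degrees(np.arctan2(L[1],L[0])))
"
```

```text
[[304. 377.]
 [304. 394.]
 [304. 326.]
 [304. 427.]]
sh [446.63456416 178.35139402  49.        ] 24.892574217461245 13.206964394475607 -9.712749172361642
er [443.57688402 178.38131916  37.        ] 48.345079629291114 18.998049518543183 -13.243218947680656
```

```bash
python3 -c "
from h import *
for n,o,P,w,t in [('w2',(151,106),[(122,497),(663,497)],85.5,(449.4,175.6,121.9)),('w3',(180,130),[(218,388),(383,388)],25.8,(446,178.8,41.7))]:
  c=load(n);O,d=ray(c,np.array(P)/3.+o); s=w/1000/np.linalg.norm(d[0]-d[1]); p=O+s*d; m=p.mean(0)*1000-t
  a=np.radians(169.4); print(n,c['K'][0,0],'tip rel tcp: along tool x',m[:2]@[np.cos(a),np.sin(a)],'z',m[2],'cam z rel',(O[2]*1000-t[2]))
"
```

```text
w2 308.1538019574877 tip rel tcp: along tool x 8.680943165975595 z 34.75482524214999 cam z rel 163.81955448503888
w3 308.1538019574877 tip rel tcp: along tool x 14.844263086926096 z 33.79306753388752 cam z rel 163.75236117495007
```

```bash
python3 -c "
from h import *
a=np.radians(169.4);x=np.array([np.cos(a),np.sin(a)]);y=np.array([x[1],-x[0]])
for n,o,P,t in [('w2',(151,106),[(122,497),(663,497),(80,497)],(449.4,175.6,121.9)),('w3',(180,130),[(218,388),(383,388),(190,388),(232,505),(380,505)],(446,178.8,41.7))]:
  c=load(n)
  for dz in (0,10,20,30):
    Q=onz(c,np.array(P)/3.+o,(t[2]+dz)/1000)[:,:2]*1000-t[:2]; print(n,dz,np.round(np.c_[Q@x,Q@y],1).tolist())
"
```

```text
w2 0 [[-10.8, -53.9], [-11.0, 54.6], [-10.8, -62.4]]
w2 10 [[-5.1, -50.6], [-5.4, 51.3], [-5.2, -58.6]]
w2 20 [[0.5, -47.4], [0.3, 47.9], [0.5, -54.8]]
w2 30 [[6.1, -44.1], [5.9, 44.5], [6.1, -51.0]]
w3 0 [[-2.5, -16.9], [-2.5, 15.6], [-2.5, -22.4], [-29.4, -14.8], [-29.4, 15.8]]
w3 10 [[2.7, -15.9], [2.6, 14.7], [2.7, -21.1], [-22.6, -13.9], [-22.6, 14.8]]
w3 20 [[7.8, -14.9], [7.8, 13.7], [7.8, -19.7], [-15.9, -13.0], [-15.9, 13.8]]
w3 30 [[12.9, -13.9], [12.9, 12.7], [12.9, -18.4], [-9.1, -12.2], [-9.1, 12.8]]
```

```bash
python3 -c "
from h import *
c=save('scene','s3.png'); p=proj(c,[[.446,.1788,.0417],[.446,.1788,.07]]);print((p-[190,120])*6)
cv2.imwrite('pics/c3.png',cv2.resize(c['pixels'][120:220,190:290],None,fx=6,fy=6,interpolation=2)[:,:,::-1])"
```

```text
[[282.79823765 464.69478131]
 [278.02438407 397.68551829]]
```

View pics/c3.png

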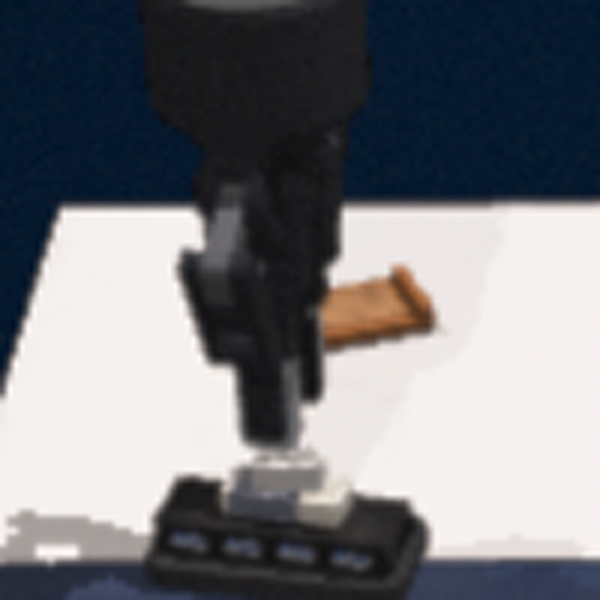

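The scene view shows that the fingertips end about 20 mm above the reported TCP (near finger's tip at (272,442) in the crop, TCP projected at row 465), so I go lower in steps.

jog_arm:
  motion:
    - {"x": 0, "y": 0, "z": 10, "spin": 0, "fingers": 0.4}
    - {"x": 0, "y": 0, "z": 18, "spin": 0, "fingers": 0.4}
    - {"x": 0, "y": 0, "z": 18, "spin": 0, "fingers": 0.4}
    - {"x": 0, "y": 0, "z": 18, "spin": 0, "fingers": 0.4}

```text
clock: 4.1
eef_pos: [0.4448, 0.1784, 0.0222]
tool_rot: [0.092, 0.996, -0.0, -0.0]
ft_force: [0.4, -0.8, 0.2]
grip_width: 0.0255
grasp_force: 0.0
```

```bash
python3 -c "
from h import *
w=save('wrist','w4.png'); c=save('scene','s4.png'); print((proj(c,[[.446,.1788,.0217]])-[200,150])*5,(proj(w,[[.446,.1788,.049]])-[200,150])*2.5)
im=np.hstack([cv2.resize(c['pixels'][150:230,200:280],(400,400),interpolation=2),cv2.resize(w['pixels'][150:310,200:360],(400,400),interpolation=2)])
cv2.imwrite('pics/c4.png',im[:,:,::-1])"
```

```text
[[188.41076776 275.82027404]] [[206.54988012 327.89238934]]
```

View pics/c4.png

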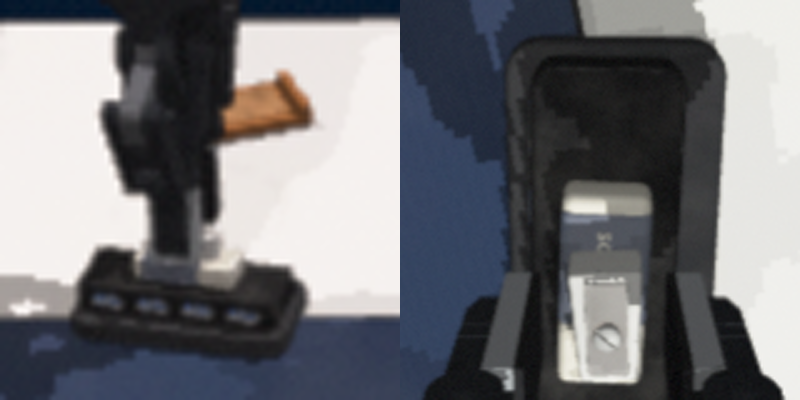

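```bash
python3 -c "
from h import *
c=load('s4');O,d=ray(c,np.array([(150,255),(188,257),(170,257)])/5.+[200,150])
for y in (.155,.165): print(O+d*((y-O[1])/d[:,1])[:,None])
w=load('w4');a=np.radians(169.4);x=np.array([np.cos(a),np.sin(a)]);y=np.array([x[1],-x[0]]);t=np.array([444.8,178.4])
for z in (35,40,45,50,55):
  Q=onz(w,np.array([(527,273),(672,272)])/2.5-[160,0]+[200,150],z/1000)[:,:2]*1000-t;print(z,np.round(np.c_[Q@x,Q@y],1).tolist())
"
```

```text
[[0.43315463 0.155      0.04775512]
 [0.44931694 0.155      0.04666303]
 [0.44162905 0.155      0.04670126]]
[[0.43176366 0.165      0.04139655]
 [0.44809401 0.165      0.04029311]
 [0.44032619 0.165      0.04033174]]
35 [[4.1, -16.7], [4.4, 14.9]]
40 [[6.7, -16.1], [6.9, 14.4]]
45 [[9.2, -15.6], [9.5, 13.9]]
50 [[11.8, -15.0], [12.0, 13.4]]
55 [[14.3, -14.5], [14.5, 12.9]]
```

jog_arm:
  motion:
    - {"x": -3, "y": 0, "z": 4, "spin": 0, "fingers": 0.4}
    - {"x": -3, "y": 0, "z": 4, "spin": 0, "fingers": 1}
    - {"x": -3, "y": 0, "z": 4, "spin": 0, "fingers": 1}
    - {"x": -3, "y": 0, "z": 4, "spin": 0, "fingers": 1}
    - {"x": -3, "y": 0, "z": 4, "spin": 0, "fingers": 1}

```text
clock: 4.82
eef_pos: [0.4478, 0.1778, 0.0184]
tool_rot: [0.092, 0.996, -0.0, -0.0]
ft_force: [0.3, -0.8, 0.3]
grip_width: 0.0112
grasp_force: 58.1
```

jog_arm:
  motion:
    - {"x": 0, "y": 0, "z": -10, "spin": 0, "fingers": 1}
    - {"x": 0, "y": 0, "z": -40, "spin": 0, "fingers": 1}
    - {"x": 0, "y": 0, "z": -90, "spin": 0, "fingers": 1}
    - {"x": 0, "y": 0, "z": -90, "spin": 0, "fingers": 1}
    - {"x": 0, "y": 0, "z": -90, "spin": 0, "fingers": 1}

```text
clock: 5.45
eef_pos: [0.4477, 0.1778, 0.1086]
tool_rot: [0.092, 0.996, 0.0, 0.0]
ft_force: [-0.5, 0.6, -1.3]
grip_width: 0.0113
grasp_force: 58.1
```

```bash
python3 -c "
from h import *
w=save('wrist','w5.png'); c=save('scene','s5.png')
im=np.hstack([cv2.resize(c['pixels'][120:240,190:310],(400,400),interpolation=2),cv2.resize(w['pixels'][130:330,180:380],(400,400),interpolation=2)])
cv2.imwrite('pics/c5.png',im[:,:,::-1])"; python3 plan.py 460 -180 110 169
```

```text
shift [ -78.4 -349.    -2.4] spin 0.5 yaw now 169.5 t 5.55 w 11.5 q6 0.56
```

View pics/c5.png

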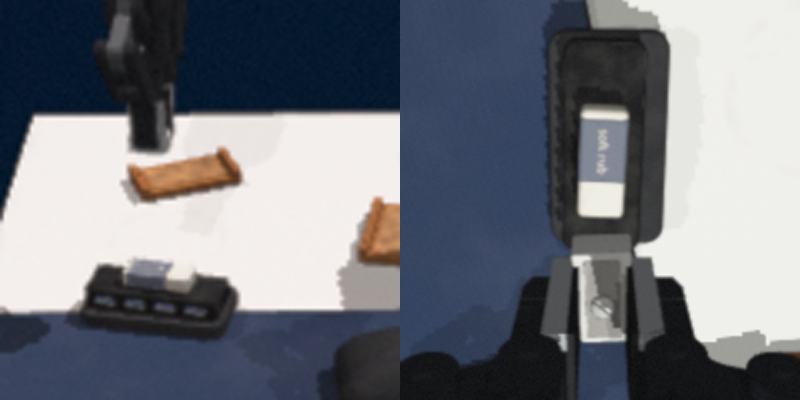

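Left: sharpener held clear above the trays, pile undisturbed at (160,290). Right: sharpener level between the pads at (605,300), eraser still on the hub at (603,160).

jog_arm:
  motion:
    - {"x": -79, "y": -350, "z": 0, "spin": 0, "fingers": 1}
    - {"x": -79, "y": -350, "z": 0, "spin": 0, "fingers": 1}
    - {"x": -79, "y": -350, "z": 0, "spin": 0, "fingers": 1}
    - {"x": -79, "y": -350, "z": 0, "spin": 0, "fingers": 1}
    - {"x": -79, "y": -350, "z": 0, "spin": 0, "fingers": 1}
    - {"x": -79, "y": -350, "z": 0, "spin": 0, "fingers": 1}
    - {"x": -79, "y": -350, "z": 0, "spin": 0, "fingers": 1}
    - {"x": -79, "y": -350, "z": 0, "spin": 0, "fingers": 1}

```text
clock: 6.55
eef_pos: [0.4603, -0.1801, 0.1072]
tool_rot: [0.092, 0.996, 0.001, -0.001]
ft_force: [-0.2, 0.3, 0.2]
grip_width: 0.0115
grasp_force: 58.2
```

```bash
cat > tray.py <<'E'
# python3 tray.py pic x y : wrist look at the tray near (x,y) mm; 2nd view = scene0/side0 centroid
import sys
from h import *
n,x,y=sys.argv[1],float(sys.argv[2]),float(sys.argv[3])
c=save('wrist',n+'.png'); p=proj(c,[[x/1000,y/1000,.005]])[0]; print('expect',p)
h=cv2.cvtColor(c['pixels'],cv2.COLOR_RGB2HSV); m=((h[...,0]>3)&(h[...,0]<25)&(h[...,1]>100)&(h[...,2]>50)).astype(np.uint8)
m=cv2.morphologyEx(m,cv2.MORPH_CLOSE,np.ones((3,3)))
for k in cv2.findContours(m,0,1)[0]:
    if cv2.contourArea(k)<300: continue
    P=onz(c,k.reshape(-1,2),.005)[:,:2]*1000; r=cv2.minAreaRect(P.astype(np.float32)); b=cv2.boxPoints(r); e=max([b[1]-b[0],b[2]-b[1]],key=np.linalg.norm)
    q=k.reshape(-1,2); print(np.round(r[0],1),np.round(r[1],1),'ang',round(np.degrees(np.arctan2(e[1],e[0]))%180,1),'px',q.min(0),q.max(0),'circ',np.round(cv2.minEnclosingCircle(P.astype(np.float32))[0],1))
E
python3 tray.py w6 460 -180; python3 plan.py 461 -181.5 110 169
```

```text
expect [280.90170586 204.87525253]
[593.7 -68. ] [83.7 41.9] ang 45.0 px [371 287] [428 340] circ [606.2 -80.4]
[ 458.8 -179.7] [58.1 59.2] ang 169.4 px [249 171] [313 234] circ [ 459.  -179.7]
[ 287.7 -279.8] [220.6  60. ] ang 89.9 px [0 0] [259  88] circ [ 307.8 -279.9]
shift [-0.8 -1.8 -2.6] spin 0.5 yaw now 169.5 t 6.6 w 11.4 q6 -0.19
```

jog_arm:
  motion:
    - {"x": 0, "y": 0, "z": 60, "spin": 0, "fingers": 1}
    - {"x": 0, "y": 0, "z": 100, "spin": 0, "fingers": 1}
    - {"x": 0, "y": 0, "z": 112, "spin": 0, "fingers": 1}
    - {"x": 0, "y": 0, "z": 117, "spin": 0, "fingers": 1}
    - {"x": 0, "y": 0, "z": 118, "spin": 0, "fingers": 1}
    - {"x": 0, "y": 0, "z": 119, "spin": 0, "fingers": 1}
    - {"x": 0, "y": 0, "z": 119, "spin": 0, "fingers": 1}

```text
clock: 7.48
eef_pos: [0.4622, -0.1811, -0.0097]
tool_rot: [0.092, 0.996, -0.0, 0.001]
ft_force: [0.1, -0.0, -0.1]
grip_width: 0.0116
grasp_force: 58.2
```

jog_arm:
  motion:
    - {"x": 1, "y": 0, "z": 1, "spin": 0, "fingers": 1}
    - {"x": 1, "y": 0, "z": 2, "spin": 0, "fingers": 1}
    - {"x": 1, "y": 0, "z": 3, "spin": 0, "fingers": 1}
    - {"x": 1, "y": 0, "z": 3, "spin": 0, "fingers": 1}

```text
clock: 7.98
eef_pos: [0.4604, -0.1806, -0.0131]
tool_rot: [0.092, 0.996, -0.0, 0.0]
ft_force: [-1.6, 0.9, 4.9]
grip_width: 0.0113
grasp_force: 58.7
```

jog_arm:
  motion:
    - {"x": 0, "y": 0, "z": 0, "spin": 0, "fingers": 0.4}
    - {"x": 0, "y": 0, "z": 0, "spin": 0, "fingers": 0.2}
    - {"x": 0, "y": 0, "z": 0, "spin": 0, "fingers": 0}
    - {"x": 0, "y": 0, "z": -40, "spin": 0, "fingers": 0}
    - {"x": 0, "y": 0, "z": -100, "spin": 0, "fingers": 0}
    - {"x": 0, "y": 0, "z": -115, "spin": 0, "fingers": 0}
    - {"x": 0, "y": 0, "z": -115, "spin": 0, "fingers": 0}

```text
clock: 8.85
eef_pos: [0.4613, -0.1808, 0.1023]
tool_rot: [0.092, 0.996, -0.0, 0.001]
ft_force: [0.2, 0.6, 0.3]
grip_width: 0.0426
grasp_force: 0.0
```

```bash
python3 -c "
from h import *
w=save('wrist','w7.png'); print((proj(w,[[.4593,-.18,.017]])-[200,140])*4)
cv2.imwrite('pics/c6.png',cv2.resize(w['pixels'][140:270,200:360],None,fx=4,fy=4,interpolation=2)[:,:,::-1])"; python3 plan.py 444 178 110 167
```

```text
[[326.63647485 272.0218921 ]]
shift [ 81.4 349.4  -9.1] spin 2.5 yaw now 169.5 t 8.9 w 42.4 q6 -0.19
```

View pics/c6.png

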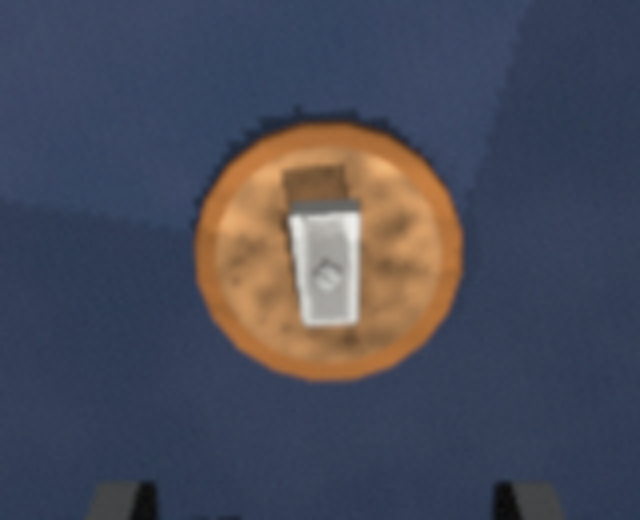

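Sharpener lies flat at (327,262) on the coaster, whose centre is at about (329,252) in the crop; good.

```bash
python3 -c "
from h import *
c=load('w5')
f=lambda P:(np.array(P,float)-[400,0])/2+[180,130]
for n,P,z in [('er',[(582,106),(629,107),(622,218),(578,216)],.037),('hub',[(557,38),(650,38),(636,246),(556,240)],.025)]:
  Q=onz(c,f(P),z)*1000;L=(Q[2]+Q[3]-Q[0]-Q[1])/2;W=(Q[1]+Q[2]-Q[0]-Q[3])/2
  print(n,Q.mean(0),np.linalg.norm(L),np.linalg.norm(W),np.degrees(np.arctan2(L[1],L[0])))
"
```

```text
er [444.28505922 178.68590813  37.        ] 46.847373602499886 18.311216328907307 -13.23812862138769
hub [440.41411362 178.11370395  25.        ] 89.50862503276745 36.1645434627535 -12.615398364792108
```

jog_arm:
  motion:
    - {"x": 81, "y": 349, "z": 0, "spin": 2, "fingers": 0}
    - {"x": 81, "y": 349, "z": 0, "spin": 2, "fingers": 0}
    - {"x": 81, "y": 349, "z": 0, "spin": 2, "fingers": 0}
    - {"x": 81, "y": 349, "z": 0, "spin": 2, "fingers": 0}
    - {"x": 81, "y": 349, "z": 0, "spin": 2, "fingers": 0}
    - {"x": 81, "y": 349, "z": 0, "spin": 2, "fingers": 0}
    - {"x": 81, "y": 349, "z": 0, "spin": 2, "fingers": 0}
    - {"x": 81, "y": 349, "z": 0, "spin": 2, "fingers": 0}

```text
clock: 9.9
eef_pos: [0.4432, 0.1766, 0.0996]
tool_rot: [0.109, 0.994, -0.001, -0.002]
ft_force: [-0.3, -0.5, 0.2]
grip_width: 0.0429
grasp_force: 0.0
```

```bash
cat > er.py <<'E'
from h import *
c=save('wrist','w8.png'); p=proj(c,[[.444,.178,.037]])[0].astype(int)
g=cv2.cvtColor(c['pixels'],cv2.COLOR_RGB2GRAY); print('at',p)
m=(g>75).astype(np.uint8); n,l,st,ce=cv2.connectedComponentsWithStats(m); i=l[p[1],p[0]]; print(st[i])
k=max(cv2.findContours((l==i).astype(np.uint8),0,1)[0],key=cv2.contourArea).reshape(-1,2)
P=onz(c,k,.037)[:,:2]*1000; r=cv2.minAreaRect(P.astype(np.float32)); b=cv2.boxPoints(r); e=max([b[1]-b[0],b[2]-b[1]],key=np.linalg.norm)
print(r,np.degrees(np.arctan2(e[1],e[0]))%180)
E
python3 er.py; python3 plan.py 444 178.5 7 167
```

```text
at [283 220]
[ 271  191   26   58 1420]
((444.0091552734375, 178.36972045898438), (19.34853744506836, 47.64664077758789), 76.01741790771484) 166.01744
shift [-0.1  2.5 92.9] spin 0.4 yaw now 167.4 t 9.95 w 42.5 q6 0.6
```

jog_arm:
  motion:
    - {"x": 0, "y": 1, "z": 50, "spin": 1, "fingers": 0.2}
    - {"x": 0, "y": 1, "z": 80, "spin": 1, "fingers": 0.3}
    - {"x": 0, "y": 1, "z": 92, "spin": 1, "fingers": 0.3}
    - {"x": 0, "y": 1, "z": 92, "spin": 1, "fingers": 0.3}
    - {"x": 0, "y": 1, "z": 92, "spin": 1, "fingers": 1}
    - {"x": 0, "y": 1, "z": 92, "spin": 1, "fingers": 1}
    - {"x": 0, "y": 1, "z": 92, "spin": 1, "fingers": 1}
    - {"x": 0, "y": 1, "z": 92, "spin": 1, "fingers": 1}

```text
clock: 10.95
eef_pos: [0.446, 0.1788, 0.0105]
tool_rot: [0.118, 0.993, 0.0, 0.001]
ft_force: [0.4, -1.0, 5.9]
grip_width: 0.0167
grasp_force: 59.4
```

jog_arm:
  motion:
    - {"x": 0, "y": 0, "z": -8, "spin": 0, "fingers": 1}
    - {"x": 0, "y": 0, "z": -30, "spin": 0, "fingers": 1}
    - {"x": 0, "y": 0, "z": -90, "spin": 0, "fingers": 1}
    - {"x": 0, "y": 0, "z": -90, "spin": 0, "fingers": 1}
    - {"x": 0, "y": 0, "z": -90, "spin": 0, "fingers": 1}

```text
clock: 11.58
eef_pos: [0.4446, 0.1784, 0.0994]
tool_rot: [0.118, 0.993, 0.0, 0.0]
ft_force: [0.2, 0.3, -0.6]
grip_width: 0.0163
grasp_force: 58.7
```

```bash
python3 -c "
from h import *
w=save('wrist','w9.png'); c=save('scene','s9.png')
im=np.hstack([cv2.resize(c['pixels'][120:240,190:310],(400,400),interpolation=2),cv2.resize(w['pixels'][130:330,180:380],(400,400),interpolation=2)])
cv2.imwrite('pics/c7.png',im[:,:,::-1])"; python3 plan.py 450 364.5 100 201
```

```text
shift [ 37.5 182.9  -2.1] spin -34.5 yaw now 166.5 t 11.68 w 16.7 q6 0.62
```

View pics/c7.png

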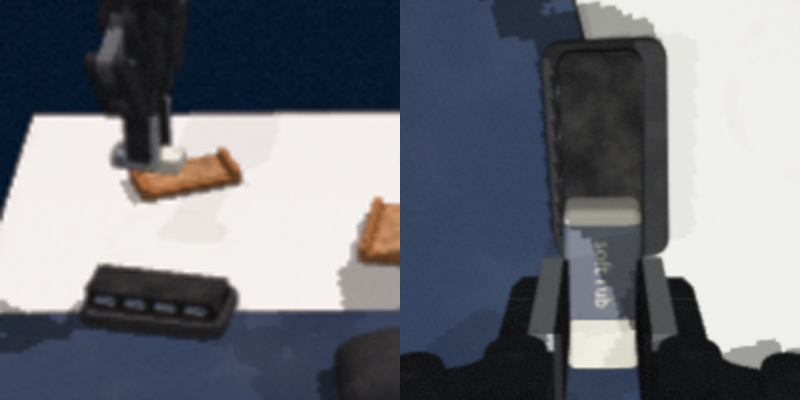

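Left: eraser held level above the desk, hub and drive undisturbed at (160,300). Right: eraser level in the pads, from (600,200) to (600,365).

jog_arm:
  motion:
    - {"x": 38, "y": 183, "z": 0, "spin": -35, "fingers": 1}
    - {"x": 38, "y": 183, "z": 0, "spin": -35, "fingers": 1}
    - {"x": 38, "y": 183, "z": 0, "spin": -35, "fingers": 1}
    - {"x": 38, "y": 183, "z": 0, "spin": -35, "fingers": 1}
    - {"x": 38, "y": 183, "z": 0, "spin": -35, "fingers": 1}
    - {"x": 38, "y": 183, "z": 0, "spin": -35, "fingers": 1}
    - {"x": 38, "y": 183, "z": 0, "spin": -35, "fingers": 1}

```text
clock: 12.55
eef_pos: [0.4509, 0.3642, 0.0992]
tool_rot: [-0.185, 0.983, -0.0, -0.0]
ft_force: [0.7, -0.6, 0.8]
grip_width: 0.0166
grasp_force: 58.8
```

```bash
python3 tray.py w10 448 364; python3 plan.py 449 364.5 100 201.5
```

```text
expect [282.10723038 204.6791799 ]
[634.9 242.5] [ 55.1 141.1] ang 148.0 px [ 77 279] [172 372] circ [643.  255.8]
[446.7 363.1] [78.3 39. ] ang 21.3 px [259 158] [305 244] circ [446.6 363.8]
[298.5 330.9] [38.7 75.5] ang 90.7 px [258   0] [372  53] circ [297.8 330.9]
shift [ 1.8  0.9 -0.6] spin -0.1 yaw now -158.6 t 12.6 w 16.3 q6 0.31
```

jog_arm:
  motion:
    - {"x": 3, "y": 1, "z": 60, "spin": 0, "fingers": 1}
    - {"x": 3, "y": 1, "z": 95, "spin": 0, "fingers": 1}
    - {"x": 3, "y": 1, "z": 103, "spin": 0, "fingers": 1}
    - {"x": 3, "y": 1, "z": 105, "spin": 0, "fingers": 1}
    - {"x": 3, "y": 1, "z": 106, "spin": 0, "fingers": 1}
    - {"x": 3, "y": 1, "z": 106, "spin": 0, "fingers": 1}

```text
clock: 13.35
eef_pos: [0.4488, 0.3658, -0.005]
tool_rot: [-0.186, 0.983, 0.001, 0.001]
ft_force: [0.6, 0.9, 0.7]
grip_width: 0.0165
grasp_force: 58.8
```

```bash
python3 plan.py 448 364 -10 201.3
```

```text
shift [ 1.4 -1.4  5. ] spin 0.1 yaw now -158.6 t 13.35 w 16.5 q6 0.31
```

jog_arm:
  motion:
    - {"x": 1, "y": -1, "z": 2, "spin": 0, "fingers": 1}
    - {"x": 1, "y": -1, "z": 3, "spin": 0, "fingers": 1}
    - {"x": 1, "y": -1, "z": 4, "spin": 0, "fingers": 1}
    - {"x": 1, "y": -1, "z": 4, "spin": 0, "fingers": 1}

```text
clock: 13.85
eef_pos: [0.4472, 0.3637, -0.0094]
tool_rot: [-0.186, 0.983, 0.0, 0.0]
ft_force: [-1.1, -1.4, 6.8]
grip_width: 0.0167
grasp_force: 59.7
```

jog_arm:
  motion:
    - {"x": 0, "y": 0, "z": 0, "spin": 0, "fingers": 0.4}
    - {"x": 0, "y": 0, "z": 0, "spin": 0, "fingers": 0.2}
    - {"x": 0, "y": 0, "z": 0, "spin": 0, "fingers": -0.2}
    - {"x": 0, "y": 0, "z": -50, "spin": 0, "fingers": -0.2}
    - {"x": 0, "y": 0, "z": -100, "spin": 0, "fingers": -0.2}
    - {"x": 0, "y": 0, "z": -110, "spin": 0, "fingers": -0.2}
    - {"x": 0, "y": 0, "z": -110, "spin": 0, "fingers": -0.2}

```text
clock: 14.72
eef_pos: [0.4475, 0.364, 0.0999]
tool_rot: [-0.186, 0.983, 0.0, 0.001]
ft_force: [0.5, 0.0, -0.2]
grip_width: 0.051
grasp_force: 0.0
```

```bash
python3 -c "
from h import *
w=save('wrist','w11.png'); print((proj(w,[[.447,.3635,.017]])-[200,130])*4)
cv2.imwrite('pics/c8.png',cv2.resize(w['pixels'][130:270,200:360],None,fx=4,fy=4,interpolation=2)[:,:,::-1])"; python3 plan.py 441.5 179 102 167.5
```

```text
[[322.81222683 323.1250032 ]]
shift [  72.2 -169.7   -3.3] spin 34.0 yaw now -158.5 t 14.78 w 51.2 q6 0.31
```

View pics/c8.png

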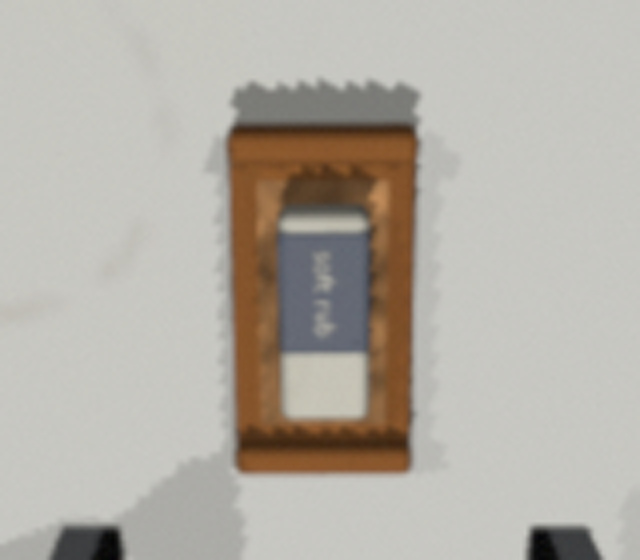

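Eraser lies flat in the tray, centred at (325,318) against tray centre (323,300) on the floor plane—expected (323,323) at its top—and aligned with the tray.

jog_arm:
  motion:
    - {"x": 72, "y": -170, "z": 0, "spin": 34, "fingers": -0.2}
    - {"x": 72, "y": -170, "z": 0, "spin": 34, "fingers": -0.2}
    - {"x": 72, "y": -170, "z": 0, "spin": 34, "fingers": -0.2}
    - {"x": 72, "y": -170, "z": 0, "spin": 34, "fingers": -0.2}
    - {"x": 72, "y": -170, "z": 0, "spin": 34, "fingers": -0.2}
    - {"x": 72, "y": -170, "z": 0, "spin": 34, "fingers": -0.2}

```text
clock: 15.52
eef_pos: [0.4421, 0.1803, 0.0988]
tool_rot: [0.108, 0.994, -0.0, -0.0]
ft_force: [-0.8, 0.5, 0.4]
grip_width: 0.0511
grasp_force: 0.0
```

```bash
python3 -c "
from h import *
w=save('wrist','w12.png'); print((proj(w,[[.4415,.1788,.025]])-[200,120])*4)
im=cv2.convertScaleAbs(w['pixels'],alpha=2.2,beta=0)
cv2.imwrite('pics/c9.png',cv2.resize(im[120:270,200:360],None,fx=4,fy=4,interpolation=2)[:,:,::-1])"; python3 plan.py 441.5 179 -9 167.7
```

```text
[[316.62584089 379.0435923 ]]
shift [  0.3  -1.5 107.9] spin -0.1 yaw now 167.6 t 15.57 w 51.2 q6 0.6
```

View pics/c9.png

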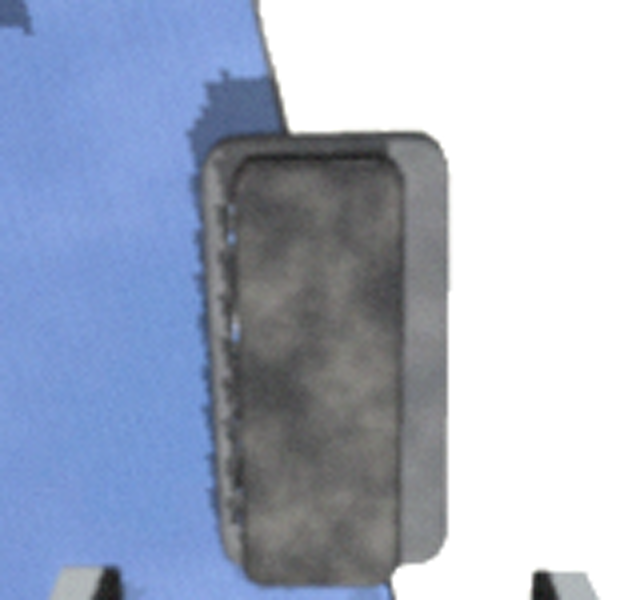

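Hub outline in the crop runs (235,158)–(404,158)–(398,584)–(240,584), centre (320,371), square with the tool; the drive beneath spans (203,140)–(445,560).

jog_arm:
  motion:
    - {"x": 2, "y": -1, "z": 50, "spin": 0, "fingers": -0.2}
    - {"x": 2, "y": -1, "z": 90, "spin": 0, "fingers": -0.2}
    - {"x": 2, "y": -1, "z": 107, "spin": 0, "fingers": -0.2}
    - {"x": 2, "y": -1, "z": 107, "spin": 0, "fingers": 0}
    - {"x": 2, "y": -1, "z": 107, "spin": 0, "fingers": 1}
    - {"x": 2, "y": -1, "z": 107, "spin": 0, "fingers": 1}
    - {"x": 2, "y": -1, "z": 107, "spin": 0, "fingers": 1}
    - {"x": 2, "y": -1, "z": 107, "spin": 0, "fingers": 1}

```text
clock: 16.58
eef_pos: [0.4405, 0.1787, -0.0072]
tool_rot: [0.109, 0.994, 0.0, 0.0]
ft_force: [1.1, -1.1, -0.8]
grip_width: 0.0325
grasp_force: 60.6
```

jog_arm:
  motion:
    - {"x": 0, "y": 0, "z": -5, "spin": 0, "fingers": 1}
    - {"x": 0, "y": 0, "z": -20, "spin": 0, "fingers": 1}
    - {"x": 0, "y": 0, "z": -60, "spin": 0, "fingers": 1}
    - {"x": 0, "y": 0, "z": -110, "spin": 0, "fingers": 1}
    - {"x": 0, "y": 0, "z": -115, "spin": 0, "fingers": 1}
    - {"x": 0, "y": 0, "z": -115, "spin": 0, "fingers": 1}

```text
clock: 17.32
eef_pos: [0.4403, 0.1786, 0.1078]
tool_rot: [0.109, 0.994, 0.0, 0.0]
ft_force: [0.1, -0.2, -1.6]
grip_width: 0.0319
grasp_force: 60.7
```

```bash
python3 -c "
from h import *
w=save('wrist','w13.png'); c=save('scene','s13.png')
im=np.hstack([cv2.resize(c['pixels'][120:240,190:310],(400,400),interpolation=2),cv2.resize(w['pixels'][130:330,180:380],(400,400),interpolation=2)])
cv2.imwrite('pics/c10.png',cv2.convertScaleAbs(im[:,:,::-1],alpha=1.7))"; python3 plan.py 635 -76 108 188
```

```text
shift [-246.5 -205.5   -2. ] spin -20.5 yaw now 167.5 t 17.43 w 32.4 q6 0.6
```

View pics/c10.png

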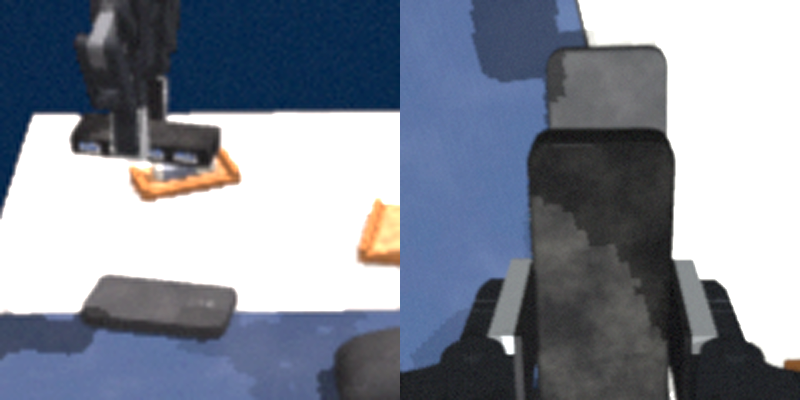

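Left: hub held level, drive alone at (160,305), undisturbed. Right: hub in the pads, square with the tool. That uses up my pictures; I go on with measured numbers.

jog_arm:
  motion:
    - {"x": -245, "y": -206, "z": -10, "spin": -21, "fingers": 1}
    - {"x": -245, "y": -206, "z": -10, "spin": -21, "fingers": 1}
    - {"x": -245, "y": -206, "z": -10, "spin": -21, "fingers": 1}
    - {"x": -245, "y": -206, "z": -10, "spin": -21, "fingers": 1}
    - {"x": -245, "y": -206, "z": -10, "spin": -21, "fingers": 1}
    - {"x": -245, "y": -206, "z": -10, "spin": -21, "fingers": 1}
    - {"x": -245, "y": -206, "z": -10, "spin": -21, "fingers": 1}
    - {"x": -245, "y": -206, "z": -10, "spin": -21, "fingers": 1}

```text
clock: 18.42
eef_pos: [0.6331, -0.0749, 0.1157]
tool_rot: [-0.074, 0.997, 0.001, -0.002]
ft_force: [0.3, 1.0, -0.4]
grip_width: 0.0323
grasp_force: 60.6
```

```bash
python3 tray.py w14 633 -76; python3 plan.py 633.5 -76 -10 188.4
```

```text
expect [279.75375315 202.38094547]
[599.4 -81.4] [52.3 49.9] ang 8.0 px [251 136] [308 194] circ [600.4 -81.5]
[ 485.6 -175.2] [ 7.7 39.9] ang 97.7 px [156   0] [207  11] circ [ 481.8 -175.7]
shift [ -0.4  -1.6 126.3] spin 0.1 yaw now -171.5 t 18.48 w 32.5 q6 -0.27
```

jog_arm:
  motion:
    - {"x": 0, "y": -1, "z": 60, "spin": 0, "fingers": 1}
    - {"x": 0, "y": -1, "z": 105, "spin": 0, "fingers": 1}
    - {"x": 0, "y": -1, "z": 118, "spin": 0, "fingers": 1}
    - {"x": 0, "y": -1, "z": 123, "spin": 0, "fingers": 1}
    - {"x": 0, "y": -1, "z": 125, "spin": 0, "fingers": 1}
    - {"x": 0, "y": -1, "z": 125, "spin": 0, "fingers": 1}

```text
clock: 19.23
eef_pos: [0.6362, -0.0768, -0.0057]
tool_rot: [-0.074, 0.997, -0.0, 0.002]
ft_force: [1.0, 0.2, -0.4]
grip_width: 0.0323
grasp_force: 60.6
```

```bash
python3 plan.py 633.8 -76.3 -13 188.2
```

```text
shift [2.3 0.8 7.3] spin 0.3 yaw now -171.5 t 19.23 w 32.3 q6 -0.27
```

jog_arm:
  motion:
    - {"x": 1, "y": 0, "z": 2, "spin": 0, "fingers": 1}
    - {"x": 1, "y": 0, "z": 3, "spin": 0, "fingers": 1}
    - {"x": 1, "y": 0, "z": 4, "spin": 0, "fingers": 1}
    - {"x": 1, "y": 0, "z": 4.5, "spin": 0, "fingers": 1}
    - {"x": 1, "y": 0, "z": 4.5, "spin": 0, "fingers": 1}

```text
clock: 19.85
eef_pos: [0.6336, -0.0768, -0.0122]
tool_rot: [-0.074, 0.997, 0.0, -0.0]
ft_force: [0.4, 0.4, -0.6]
grip_width: 0.0322
grasp_force: 60.6
```

```bash
python3 plan.py 633.8 -76.3 -13 188.2
```

```text
shift [-0.3  0.5  0.8] spin 0.2 yaw now -171.6 t 19.85 w 32.2 q6 -0.27
```

jog_arm:
  motion:
    - {"x": 0, "y": 0, "z": 1, "spin": 0, "fingers": 1}
    - {"x": 0, "y": 0, "z": 1.5, "spin": 0, "fingers": 1}
    - {"x": 0, "y": 0, "z": 2, "spin": 0, "fingers": 1}
    - {"x": 0, "y": 0, "z": 2, "spin": 0, "fingers": 1}

```text
clock: 20.35
eef_pos: [0.6337, -0.0768, -0.0133]
tool_rot: [-0.074, 0.997, -0.0, 0.0]
ft_force: [-2.5, -0.0, 6.2]
grip_width: 0.0323
grasp_force: 61.3
```

jog_arm:
  motion:
    - {"x": 0, "y": 0, "z": 0, "spin": 0, "fingers": 0}
    - {"x": 0, "y": 0, "z": 0, "spin": 0, "fingers": -0.2}
    - {"x": 0, "y": 0, "z": 0, "spin": 0, "fingers": -0.3}
    - {"x": 0, "y": 0, "z": 0, "spin": 0, "fingers": -0.3}
    - {"x": 0, "y": 0, "z": -60, "spin": 0, "fingers": -0.3}
    - {"x": 0, "y": 0, "z": -115, "spin": 0, "fingers": -0.3}
    - {"x": 0, "y": 0, "z": -130, "spin": 0, "fingers": -0.3}
    - {"x": 0, "y": 0, "z": -130, "spin": 0, "fingers": -0.3}

```text
clock: 21.35
eef_pos: [0.6345, -0.0769, 0.1171]
tool_rot: [-0.074, 0.997, -0.0, 0.001]
ft_force: [0.5, 0.6, -0.0]
grip_width: 0.0554
grasp_force: 0.0
```

```bash
cat > chk.py <<'E'
# python3 chk.py pic x y ztop zfloor: dark thing inside an orange tray, wrist view
import sys
from h import *
n,x,y,zt=sys.argv[1],*map(float,sys.argv[2:5])
c=save('wrist',n+'.png'); p=proj(c,[[x/1000,y/1000,zt/1000]])[0].astype(int)
h=cv2.cvtColor(c['pixels'],cv2.COLOR_RGB2HSV)
o=((h[...,0]>3)&(h[...,0]<25)&(h[...,1]>100)&(h[...,2]>50)).astype(np.uint8); k=((h[...,2]<75)&(h[...,1]<110)).astype(np.uint8)
k=cv2.morphologyEx(k,cv2.MORPH_OPEN,np.ones((5,5)))
def rect(m,z,nm):
    for q in cv2.findContours(m,0,1)[0]:
        if cv2.contourArea(q)<400 or cv2.pointPolygonTest(cv2.convexHull(q),tuple(map(float,p)),False)<0: continue
        P=onz(c,q.reshape(-1,2),z)[:,:2]*1000; r=cv2.minAreaRect(P.astype(np.float32)); b=cv2.boxPoints(r); e=max([b[1]-b[0],b[2]-b[1]],key=np.linalg.norm)
        print(nm,np.round(r[0],1),np.round(r[1],1),round(np.degrees(np.arctan2(e[1],e[0]))%180,1),'rows',q[:,0,1].min(),q[:,0,1].max())
rect(o,.006,'tray'); rect(k,zt/1000,'dark')
E
python3 chk.py w15 634 -76 19; python3 plan.py 442.5 180.5 117 168.7
```

```text
tray [633.9 -76.4] [121.8  49.5] 8.3 rows 134 260
dark [635.7 -76.8] [92.4 32.9] 8.8 rows 155 254
shift [150.9 282.5  -1.7] spin 19.8 yaw now -171.5 t 21.4 w 55.5 q6 -0.27
```

jog_arm:
  motion:
    - {"x": 151, "y": 282, "z": 0, "spin": 20, "fingers": -0.7}
    - {"x": 151, "y": 282, "z": 0, "spin": 20, "fingers": -0.7}
    - {"x": 151, "y": 282, "z": 0, "spin": 20, "fingers": -0.7}
    - {"x": 151, "y": 282, "z": 0, "spin": 20, "fingers": -0.7}
    - {"x": 151, "y": 282, "z": 0, "spin": 20, "fingers": -0.7}
    - {"x": 151, "y": 282, "z": 0, "spin": 20, "fingers": -0.7}
    - {"x": 151, "y": 282, "z": 0, "spin": 20, "fingers": -0.7}
    - {"x": 151, "y": 282, "z": 0, "spin": 20, "fingers": -0.7}

```text
clock: 22.4
eef_pos: [0.4433, 0.1788, 0.1151]
tool_rot: [0.101, 0.995, -0.0, -0.0]
ft_force: [-0.5, -0.4, -0.2]
grip_width: 0.0726
grasp_force: 0.0
```

```bash
python3 chk.py w16 442 181 11; python3 plan.py 442 181 -21 168.7
```

```text
dark [439.6 180.8] [ 51.4 103.6] 169.1 rows 142 252
shift [  1.8   2.  136.3] spin -0.4 yaw now 168.3 t 22.45 w 72.5 q6 0.59
```

jog_arm:
  motion:
    - {"x": 1, "y": 2, "z": 60, "spin": -1, "fingers": -0.5}
    - {"x": 1, "y": 2, "z": 110, "spin": -1, "fingers": -0.5}
    - {"x": 1, "y": 2, "z": 128, "spin": -1, "fingers": -0.5}
    - {"x": 1, "y": 2, "z": 132, "spin": -1, "fingers": -0.5}
    - {"x": 1, "y": 2, "z": 132, "spin": -1, "fingers": -0.5}
    - {"x": 1, "y": 2, "z": 132, "spin": -1, "fingers": -0.5}

```text
clock: 23.2
eef_pos: [0.4437, 0.1823, -0.0149]
tool_rot: [0.092, 0.996, 0.001, 0.001]
ft_force: [1.0, 0.4, 0.5]
grip_width: 0.064
grasp_force: 0.0
```

jog_arm:
  motion:
    - {"x": 0, "y": 0, "z": 1, "spin": 0, "fingers": -0.5}
    - {"x": 0, "y": 0, "z": 2, "spin": 0, "fingers": -0.5}
    - {"x": 0, "y": 0, "z": 2, "spin": 0, "fingers": -0.5}

```text
clock: 23.58
eef_pos: [0.4423, 0.1822, -0.0179]
tool_rot: [0.092, 0.996, 0.0, 0.0]
ft_force: [-0.1, 0.5, -0.4]
grip_width: 0.0641
grasp_force: 0.0
```

```bash
python3 - <<'E'
from h import *
w=save('wrist','w17.png'); save('scene','s17.png')
h=cv2.cvtColor(w['pixels'],cv2.COLOR_RGB2GRAY); print(h[150:290:4,150:260:4].tolist() if 0 else '')
import subprocess
E
python3 plan.py 442 181 -21 169
```

```text
shift [ 0.  -1.2  3. ] spin 0.5 yaw now 169.5 t 23.68 w 63.6 q6 0.57
```

Not yet touching; I probe lower in small steps.

jog_arm:
  motion:
    - {"x": 0, "y": -1, "z": 1, "spin": 0, "fingers": -0.5}
    - {"x": 0, "y": -1, "z": 2, "spin": 0, "fingers": -0.5}
    - {"x": 0, "y": -1, "z": 3, "spin": 0, "fingers": -0.5}
    - {"x": 0, "y": -1, "z": 3, "spin": 0, "fingers": -0.5}

```text
clock: 24.18
eef_pos: [0.442, 0.181, -0.0213]
tool_rot: [0.092, 0.996, -0.0, -0.0]
ft_force: [1.2, 0.9, 0.2]
grip_width: 0.0643
grasp_force: 0.0
```

jog_arm:
  motion:
    - {"x": 0, "y": 0, "z": 1, "spin": 0, "fingers": -0.5}
    - {"x": 0, "y": 0, "z": 2, "spin": 0, "fingers": -0.5}
    - {"x": 0, "y": 0, "z": 2, "spin": 0, "fingers": -0.5}

```text
clock: 24.55
eef_pos: [0.442, 0.1811, -0.0232]
tool_rot: [0.092, 0.996, -0.0, -0.0]
ft_force: [-0.0, 0.2, 0.8]
grip_width: 0.064
grasp_force: 0.0
```

jog_arm:
  motion:
    - {"x": 0, "y": 0, "z": 1, "spin": 0, "fingers": -0.5}
    - {"x": 0, "y": 0, "z": 2, "spin": 0, "fingers": -0.5}
    - {"x": 0, "y": 0, "z": 2, "spin": 0, "fingers": -0.5}

```text
clock: 24.92
eef_pos: [0.442, 0.1811, -0.0252]
tool_rot: [0.092, 0.996, -0.0, -0.0]
ft_force: [0.2, 0.9, -0.1]
grip_width: 0.0639
grasp_force: 0.0
```

jog_arm:
  motion:
    - {"x": 0, "y": 0, "z": 1, "spin": 0, "fingers": -0.5}
    - {"x": 0, "y": 0, "z": 2, "spin": 0, "fingers": -0.5}
    - {"x": 0, "y": 0, "z": 2, "spin": 0, "fingers": -0.5}

```text
clock: 25.3
eef_pos: [0.4422, 0.1811, -0.0269]
tool_rot: [0.092, 0.996, 0.0, 0.0]
ft_force: [-0.2, -0.1, 2.1]
grip_width: 0.064
grasp_force: 1.2
```

jog_arm:
  motion:
    - {"x": 0, "y": 0, "z": -4, "spin": 0, "fingers": -0.5}
    - {"x": 0, "y": 0, "z": -4, "spin": 0, "fingers": -0.3}
    - {"x": 0, "y": 0, "z": -4, "spin": 0, "fingers": 1}
    - {"x": 0, "y": 0, "z": -4, "spin": 0, "fingers": 1}
    - {"x": 0, "y": 0, "z": -4, "spin": 0, "fingers": 1}
    - {"x": 0, "y": 0, "z": -4, "spin": 0, "fingers": 1}

```text
clock: 26.05
eef_pos: [0.4425, 0.1813, -0.0224]
tool_rot: [0.092, 0.996, 0.0, 0.0]
ft_force: [-0.6, -0.2, 4.8]
grip_width: 0.05
grasp_force: 62.4
```

jog_arm:
  motion:
    - {"x": 0, "y": 0, "z": -5, "spin": 0, "fingers": 1}
    - {"x": 0, "y": 0, "z": -20, "spin": 0, "fingers": 1}
    - {"x": 0, "y": 0, "z": -60, "spin": 0, "fingers": 1}
    - {"x": 0, "y": 0, "z": -110, "spin": 0, "fingers": 1}
    - {"x": 0, "y": 0, "z": -120, "spin": 0, "fingers": 1}
    - {"x": 0, "y": 0, "z": -120, "spin": 0, "fingers": 1}

```text
clock: 26.8
eef_pos: [0.4427, 0.1813, 0.0979]
tool_rot: [0.092, 0.996, 0.001, 0.001]
ft_force: [-0.3, -0.1, -0.9]
grip_width: 0.0504
grasp_force: 62.5
```

```bash
python3 chk.py w18 442 181 133; python3 plan.py 645 272 105 170.4
```

```text
dark [464.1 179.6] [329.5 143.5] 79.3 rows 186 419
shift [-183.2  126.7   -8.5] spin -0.9 yaw now 169.5 t 26.85 w 50.1 q6 0.57
```

```bash
python3 - <<'E'
from h import *
c=load('w18'); g=cv2.cvtColor(c['pixels'],cv2.COLOR_RGB2GRAY); print(g[176:200,281])
for v in (184,186,188):
    P=onz(c,[[281,v]],.131)[0]*1000; a=np.radians(169.5); print(v,P,'near end ahead of TCP along tool x:',(P[:2]-[442.7,181.3])@[np.cos(a),np.sin(a)])
E
```

```text
[236 235 236 235 233 231 230 230 230 225 151  55  28  27  28  31  37  41
  42  40  41  41  42  41]
184 [392.68887578 190.444031   131.        ] near end ahead of TCP along tool x: 50.84005061475597
186 [393.56381062 190.28100168 131.        ] near end ahead of TCP along tool x: 49.95005690581174
188 [394.44235286 190.11730031 131.        ] near end ahead of TCP along tool x: 49.05639372976456
```

jog_arm:
  motion:
    - {"x": -183, "y": 127, "z": -10, "spin": -1, "fingers": 1}
    - {"x": -183, "y": 127, "z": -10, "spin": -1, "fingers": 1}
    - {"x": -183, "y": 127, "z": -10, "spin": -1, "fingers": 1}
    - {"x": -183, "y": 127, "z": -10, "spin": -1, "fingers": 1}
    - {"x": -183, "y": 127, "z": -10, "spin": -1, "fingers": 1}
    - {"x": -183, "y": 127, "z": -10, "spin": -1, "fingers": 1}
    - {"x": -183, "y": 127, "z": -10, "spin": -1, "fingers": 1}

```text
clock: 27.72
eef_pos: [0.6439, 0.2718, 0.1064]
tool_rot: [0.083, 0.997, -0.0, -0.001]
ft_force: [-0.1, -0.3, -0.5]
grip_width: 0.0503
grasp_force: 62.5
```

```bash
python3 tray.py w19 645 272; python3 plan.py 645 271.5 -14 170.4
```

```text
expect [281.55793252 206.47329251]
[604.7 278.7] [73.4 45.6] ang 80.4 px [238 134] [325 187] circ [604.4 278.7]
shift [ -1.   -0.3 121. ] spin 0.0 yaw now 170.4 t 27.77 w 50.5 q6 0.57
```

jog_arm:
  motion:
    - {"x": -1, "y": 0, "z": 60, "spin": 0, "fingers": 1}
    - {"x": -1, "y": 0, "z": 100, "spin": 0, "fingers": 1}
    - {"x": -1, "y": 0, "z": 112, "spin": 0, "fingers": 1}
    - {"x": -1, "y": 0, "z": 118, "spin": 0, "fingers": 1}
    - {"x": -1, "y": 0, "z": 120, "spin": 0, "fingers": 1}
    - {"x": -1, "y": 0, "z": 120, "spin": 0, "fingers": 1}

```text
clock: 28.52
eef_pos: [0.6475, 0.2728, -0.0112]
tool_rot: [0.083, 0.997, 0.001, 0.001]
ft_force: [0.2, 0.4, -0.2]
grip_width: 0.0502
grasp_force: 62.5
```

```bash
python3 plan.py 646 271.7 -17 170.4
```

```text
shift [ 1.3 -1.4  5.8] spin 0.1 yaw now 170.5 t 28.52 w 50.2 q6 0.57
```

jog_arm:
  motion:
    - {"x": 1, "y": -1, "z": 1, "spin": 0, "fingers": 1}
    - {"x": 1, "y": -1, "z": 2, "spin": 0, "fingers": 1}
    - {"x": 1, "y": -1, "z": 3, "spin": 0, "fingers": 1}
    - {"x": 1, "y": -1, "z": 4, "spin": 0, "fingers": 1}
    - {"x": 1, "y": -1, "z": 4, "spin": 0, "fingers": 1}

```text
clock: 29.15
eef_pos: [0.645, 0.2715, -0.0172]
tool_rot: [0.083, 0.997, -0.0, -0.0]
ft_force: [0.3, 0.3, -0.8]
grip_width: 0.0499
grasp_force: 62.5
```

jog_arm:
  motion:
    - {"x": 0, "y": 0, "z": 0.5, "spin": 0, "fingers": 1}
    - {"x": 0, "y": 0, "z": 1, "spin": 0, "fingers": 1}
    - {"x": 0, "y": 0, "z": 1.5, "spin": 0, "fingers": 1}
    - {"x": 0, "y": 0, "z": 1.5, "spin": 0, "fingers": 1}

```text
clock: 29.65
eef_pos: [0.6451, 0.2715, -0.0173]
tool_rot: [0.083, 0.997, 0.0, 0.0]
ft_force: [-2.7, -1.8, 6.5]
grip_width: 0.0502
grasp_force: 63.2
```

jog_arm:
  motion:
    - {"x": 0, "y": 0, "z": 0, "spin": 0, "fingers": -0.4}
    - {"x": 0, "y": 0, "z": 0, "spin": 0, "fingers": -0.6}
    - {"x": 0, "y": 0, "z": 0, "spin": 0, "fingers": -0.7}
    - {"x": 0, "y": 0, "z": 0, "spin": 0, "fingers": -0.7}
    - {"x": 0, "y": 0, "z": -60, "spin": 0, "fingers": -0.7}
    - {"x": 0, "y": 0, "z": -115, "spin": 0, "fingers": -0.7}
    - {"x": 0, "y": 0, "z": -130, "spin": 0, "fingers": -0.7}
    - {"x": 0, "y": 0, "z": -130, "spin": 0, "fingers": -0.7}

```text
clock: 30.65
eef_pos: [0.6459, 0.2718, 0.1128]
tool_rot: [0.083, 0.997, 0.001, 0.001]
ft_force: [0.4, -0.5, -0.8]
grip_width: 0.0723
grasp_force: 0.0
```

```bash
python3 chk.py w20 645 271.5 16; python3 - <<'E'
from h import *
d=save('side','d20.png'); e=load('side0')
for n,p in (('mouse',[.6155,.0974,.02]),('case',[.4375,-.005,.02])):   # bystanders: change since the start
    u,v=proj(e,[p])[0].astype(int); s=np.s_[v-18:v+18,u-18:u+18]
    r=cv2.matchTemplate(d['pixels'][v-26:v+26,u-26:u+26],e['pixels'][s],cv2.TM_CCOEFF_NORMED); _,m,_,l=cv2.minMaxLoc(r); print(n,'shift px',np.array(l)-8,round(m,3))
E
```

```text
tray [645.1 271.5] [ 72.9 128.6] 170.2 rows 130 265
dark [645.7 270.9] [51.2 97.3] 170.0 rows 151 256
mouse shift px [ 1 -1] 0.475
case shift px [0 0] 0.992
```

```bash
python3 - <<'E'
from h import *
d=save('scene','s20.png'); e=load('scene0')
for n,(u,v) in (('mouse',(320,232)),('case',(229,262)),('coaster',(229,334)),('eraser tray',(245,172))):
    r=cv2.matchTemplate(d['pixels'][v-32:v+32,u-42:u+42],e['pixels'][v-20:v+20,u-32:u+32],cv2.TM_CCOEFF_NORMED); _,m,_,l=cv2.minMaxLoc(r); print(n,np.array(l)-[10,12],round(m,3))
print(bot.job_done())
E
```

```text
mouse [0 0] 0.997
case [0 0] 0.993
coaster [0 0] 0.917
eraser tray [0 0] 0.937
the job is handed in; nothing more can be done
None
```

The job is handed in: the sharpener, eraser, hub and drive lie flat on their own places, about 2 mm or less off centre by the wrist camera, and the camera shows no shift of the mouse or the earbud case; no verdict came back.

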